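# Seat the coin roller and swing its keeper over it

### The job

Without picking anything up, gently push the loose bronze roller across the deck of the black changer chassis with the fingertips until it drops flat into its round recess. Then push the steel keeper arm by its upright pin until it lies over the roller, against its stop. Leave everything else where it is.

Things in the scene. Friction and masses are not known exactly. Their poses are not given: they have to be found in the camera images.
- chassis: Black changer chassis lying on its back, fixed to the counter: a slab 200 mm (its x) by 340 mm (its y), flat deck 60 mm above the counter. Origin: centre of its underside; z up. A flange 12 mm wide and 18 mm tall stands on the deck along its +x edge. The deck is otherwise flat apart from the one round recess and the keeper; a collar stands near its -x -y corner and a spudger lies along the flange in the +y half.
- seat (a point): Centre of the floor of the round recess in the deck: 50 mm in diameter, 8 mm deep, bright steel floor; at x 0, y -70 mm, z 52 mm in the chassis frame. Axes as the chassis.
- roller: Loose bronze disc, 46 mm in diameter, 10 mm thick, about 120 g, lying flat on the deck on the +y half of the chassis. Origin: centre of its underside, z up when flat. It slides on the deck (friction coefficient about 0.5 to 0.7). It tips into the recess when its centre comes within about 10 mm of the recess centre, and when seated its top stands 2 mm above the deck.
- keeper (a joint): Angle of the keeper arm about its upright pivot, rad: 0 = arm lies over the middle of the recess, pointing to the chassis's -x, against its stop; grows as it swings anticlockwise seen from above, towards the chassis's -y (1.6 at the open stop). It stays where it is left and moves with well under 2 N at the pin.
- keeper_pivot (a point): Top of the keeper's pivot, 50 mm from the recess centre towards the chassis's +x, 12 mm above the deck; pivot boss 18 mm in diameter.
- keeper_pin (a point): Upright steel pin near the end of the keeper arm, 85 mm from the pivot axis; 12 mm in diameter, from the arm's top (10 mm above the deck) to 36 mm above the deck. This point is on its axis 24 mm above the deck. The arm is a flat bar 14 mm wide and 5 mm thick, underside 5 mm above the deck, ending 5 mm beyond the pin's axis; it is too low for the roller to pass under it on the deck but clears the seated roller. Its axes turn with the arm; -x points from the pivot to the pin.
- collar: Bystander: small steel ring 20 mm in diameter, 20 mm tall, standing on the deck near the chassis's -x -y corner. Origin: centre of its underside.
- spudger_a: Bystander: flat steel pry spudger 156 mm long, 15 mm wide, 6 mm thick, lying on the deck beside the flange, in the +y half, along the chassis's y. Origin: on its underside, about midway (it reaches 70 mm one way, 86 mm the other).
- spudger_b: Bystander: a spudger of the same size, lying on the counter to the left of the chassis.
- token_box: Bystander: green plastic open box 150 x 110 x 60 mm with tokens, on the counter to the right. Origin: centre of its underside.
- screwdriver: Bystander: screwdriver 180 mm long, lying on the counter to the left.
- coin_tube: Bystander: upright stack of steel coins banded together by a clear sleeve, 27 mm in diameter, 60 mm tall, on the counter to the right. Origin: centre of its underside.

How it is judged (in metres and radians):
On the way, in this order (a step that is already met when the one before it is completed fails the run):
1. the roller lies flat in its recess (horizontal distance between roller and seat below 0.004 m and z of roller in the frame of seat below 0.0025 m and angle between roller's own z axis and vertical below 0.08 rad), for 0.2 s.
2. the keeper arm lies over the roller (value of joint keeper below 0.12 rad), for 0.2 s.
At the end, for the whole second after the job is handed in: The roller lies flat in the recess (centre within 4 mm, underside within 2.5 mm of the recess floor, tilt under 0.08 rad), at rest, and the keeper arm is within 0.12 rad of its stop over it (all of step 1 and linear speed of roller below 0.02 m/s and value of joint keeper below 0.12 rad); the robot touches nothing.
It fails at once if the roller is lifted more than 10 mm off the deck (z of roller in the frame of chassis above 0.07 m).
It fails at once if the roller is pushed or squeezed with more than 40 N (contact force between the fingers and roller above 40 N).
It fails at once if a bystander is moved more than 25 mm (distance of any of collar, spudger_a, spudger_b, token_box, screwdriver, coin_tube from where it was at the start of the episode above 0.025 m).
It also fails if it takes over 64 s, if anything falls off the work surface, if the arm or the gripper's body presses on something with over 40 N, if the wrist force passes 120 N, or if a joint passes its speed limit or range.

### The arm

A 6-joint arm with a two-finger parallel gripper is mounted at the origin on the work surface. World frame = base frame: x ahead of the robot, y to its left, z up, the work surface at z = 0. Lengths are in mm, angles in rad, forces in N, time in s.
With the tool pointing down it reaches from about 300 to 850 mm from the base axis. Payload 5.4 kg.
Tool frame: the origin (TCP) lies at the very end of the fingers, on their centre line; the grasp point (between the pads) lies bot.hold_point_z behind it (bot.hold_point_z is the distance from the TCP to the grasp point, in mm); x points along the fingers, z is the direction in which the jaws open and shut, and the axes are right-handed (so a half turn about x gives the same grasp; the last joint's range is limited). The gripper opens to 85 mm and grips with 20 to 120 N. Pads are 22 mm wide; open, the fingers measure 114 mm over their backs; the gripper's body (76 mm by 85 mm) begins 54 mm behind the grasp point. The pads swing forward as they close: fully open they stand 13 mm farther back than shut.
Start: joints at [0.969, 0.158, 1.597, -0, 1.386, -0.21], TCP at [219.573, 531.407, 231.299] pointing down, gripper open.
Joint ranges: [-2.91, 2.91], [-0.94, 2.29], [0.18, 2.7], [-1.29, 4.43], [0.17, 2.64], [-3, 3]. Speed limits (rad/s): [2.57, 2.57, 3.14, 3.14, 3.14, 3.14].

### API

Orientations are given as a rotation vector (axis times angle).
In Python, from cell import bot gives the robot as it stands.
- The arm moves only by the tool send_rows, never from a script. Its argument "plan" is a list of rows, each a list of 5 numbers: the shift along the tool's x, y, z in mm, then the turn about the tool's x in rad, then the finger opening in mm, from 0 to 85.4. A call has exactly 5 rows; each row is the pose to reach, as a shift and turn from the pose commanded when the call began, along the tool's axes at that moment; what a row does not reach only later rows make up. A row lasts 1/10 s, in which the tool goes at most 50 mm and 8.59 degrees, less where a joint would pass 70% of its speed; a pose out of reach is approached as far as the arm can. A call with a gripper value outside its range is refused whole. The fingers move at their own pace and stop on an object; the grip force is fixed at half the most. Time passes only in rows, so rows that repeat a pose let the fingers close, or fill a call up. It gives the time, the measured TCP pose, the force and the opening at its end, in the units of the state.
- bot.read_state(): the state, without advancing time (a new reading comes with each control period).
- bot.camera(name): name is "scene" or "side" or "wrist"; returns a dict with "color" (480x640x3 uint8, red, green, blue), "range_z" (480x640 float32, mm along the optical axis (not along the pixel's ray), 0 where there is no reading), "camera_matrix" (3x3 intrinsics, pixels), "xyz" and "rotation" of the camera in the world; the wrist camera has in their place "T_tool_cam" (4x4, takes a point from camera to tool coordinates, whose origin is the TCP and whose axes are the tool frame's). Camera axes: x right, y up, looking along -z (the intrinsics and any distortion apply to the point x, -y, -z); pixel columns grow to the right and rows downward; lengths in mm; the calibration is good to about 2 mm. A picture is of the moment at which its call begins: read the wrist's pose just before it.
- bot.close_job(): hands the job in, once; it reports no verdict.
The state is a dict: "clock": time; "joints": joint angles; "dq": joint speeds; "joint_efforts": joint torques, N m; "position": TCP position; "tool_rot": TCP orientation; "force": force on the tool from outside, world axes, zero at the start; "ft_torque": the same for the moment, N m; "width": opening from 0.0 (shut) to 1.0 (fully open).
Only numpy, scipy, OpenCV 4.12 (cv2) and the standard library are available. Lean on these libraries where they do the work, as an engineer would, in place of code of your own. Each camera call takes 0.05 s, during which the arm holds its last target. There are 200 camera calls.

## Working session

There is one attempt and no reset: what is moved stays moved. The work goes in short steps, Python scripts to look and compute and a tool call to move; the robot and the scene stay as the last step left them, time stands still between calls to the robot, and variables do not carry over. Pictures are saved under pics/ and viewed, about 8 in all and at most 12, crops included, and the job is handed in when it is done.

Besides the shell and the picture viewer there is one more tool, called after "Call:" as name([rows], argument=value, ...), one row to a line, values as JSON. send_rows: Moves the arm, as the interface text tells. Its arguments: {"type":"object","properties":{"plan":{"type":"array"}},"required":["plan"]}

```bash
mkdir -p pics; ls
python3 - <<'E'
from cell import bot
import cv2,numpy as np
s=bot.read_state();print(s, bot.hold_point_z)
for n in["scene","side"]:
    c=bot.camera(n);cv2.imwrite(f"pics/{n}0.png",c["color"][...,::-1]);np.savez(f"{n}0.npz",**c)
    print(n,c["camera_matrix"],c["xyz"],c["rotation"],[k for k in c])
E
```

```text
pics
{'clock': 0.0, 'joints': array([ 9.68918980e-01,  1.59080122e-01,  1.59824671e+00, -5.38001132e-05,
        1.38619860e+00, -2.10078467e-01]), 'dq': array([ 0.00122854,  0.00091624,  0.00050979,  0.00011395, -0.00125433,
       -0.00176385]), 'joint_efforts': array([-1.20817069e-03, -3.96004951e+01, -3.31429410e+01, -4.65060075e-04,
        8.76563543e-03,  2.78921863e-05]), 'position': array([219.23459008, 530.90439992, 230.29219764]), 'tool_rot': array([-0.91680947,  1.37127231,  0.91554881]), 'force': array([-0.03763269,  0.54586033, -0.0629606 ]), 'ft_torque': array([ 0.02085203, -0.0811465 ,  0.03960915]), 'width': 1.0020028581483422} 18.700000000000003
scene [[597.47116201   0.         308.16778235]
 [  0.         597.47116201 228.13223259]
 [  0.           0.           1.        ]] [1181.86183148  312.18913296 1099.18487415] [0.39814046 0.62193906 1.97581682] ['color', 'range_z', 'camera_matrix', 'xyz', 'rotation']
side [[608.18754031   0.         313.90347536]
 [  0.         608.18754031 239.14232437]
 [  0.           0.           1.        ]] [   84.88210935 -1059.03669884  1023.4932082 ] [ 0.8638945  -0.17965305 -0.36797127] ['color', 'range_z', 'camera_matrix', 'xyz', 'rotation']
```

View pics/scene0.png

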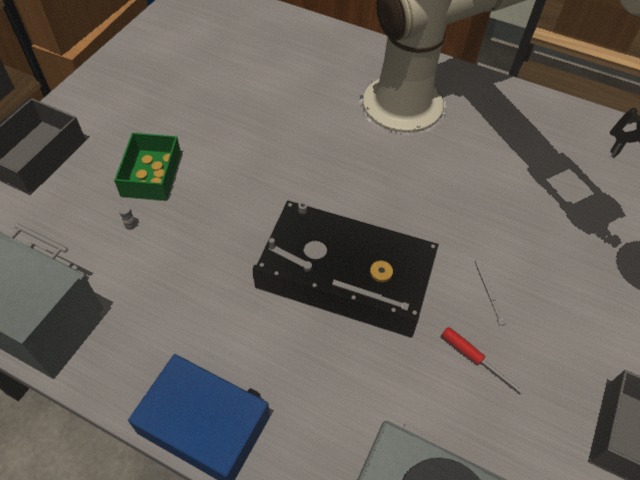

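View pics/side0.png

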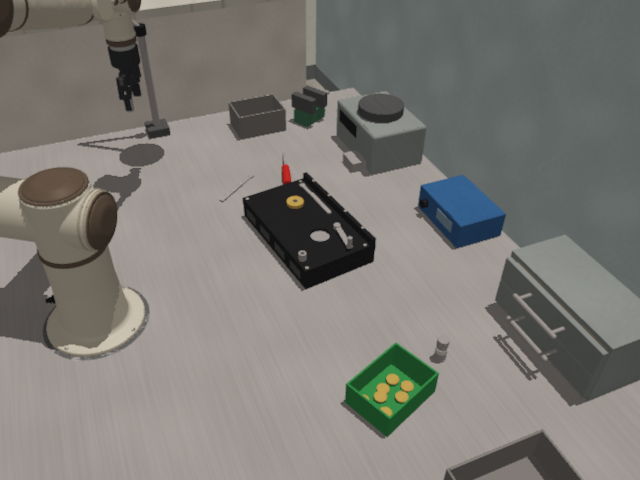

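The scene view shows the roller at (381,271), the recess at (316,250), the keeper pivot at about (307,266), the pin at about (271,244) and the collar at (303,208). The side view agrees, with the roller at (295,202) and the recess at (320,236). Next I'll measure these.

```bash
cat > h.py <<'E'
import numpy as np,cv2
from scipy.spatial.transform import Rotation as R
def ray(c,uv):
    K=c["camera_matrix"];uv=np.atleast_2d(uv).astype(float)
    d=np.c_[(uv[:,0]-K[0,2])/K[0,0],-(uv[:,1]-K[1,2])/K[1,1],-np.ones(len(uv))]
    return d@R.from_rotvec(c["rotation"]).as_matrix().T if np.ndim(c["rotation"])==1 else d@c["rotation"].T
def plane(c,uv,z):
    d=ray(c,uv);return c["xyz"]+d*((z-c["xyz"][2])/d[:,2])[:,None]
def cloud(c):
    v,u=np.mgrid[:480,:640];d=ray(c,np.c_[u.ravel(),v.ravel()])
    return (c["xyz"]+d*c["range_z"].reshape(-1,1)).reshape(480,640,3)
def blob(mask,near):
    n,l,s,ce=cv2.connectedComponentsWithStats(mask.astype(np.uint8))
    ok=[i for i in range(1,n) if s[i,4]>25]
    i=min(ok,key=lambda i:np.hypot(*(ce[i]-near)))
    cn,_=cv2.findContours((l==i).astype(np.uint8),cv2.RETR_EXTERNAL,cv2.CHAIN_APPROX_NONE)
    return cn[0][:,0,:],s[i,4]
E
python3 - <<'E'
from h import *
for n,ro,re in(("scene",(381,271),(316,250)),("side",(295,202),(320,236))):
    c=dict(np.load(n+"0.npz"));hsv=cv2.cvtColor(c["color"],cv2.COLOR_RGB2HSV)
    m=(hsv[...,1]>100)&(hsv[...,2]>90)&(hsv[...,0]>8)&(hsv[...,0]<35)
    k,a=blob(m,ro);p=plane(c,k,70)[:,:2];print(n,"roller",a,cv2.minEnclosingCircle(p.astype(np.float32)),cv2.fitEllipse(p.astype(np.float32)))
    g=c["color"].min(2)>95
    k,a=blob(g,re)
    for z in(52,60):
        p=plane(c,k,z)[:,:2];print("recess",z,a,cv2.fitEllipse(p.astype(np.float32)))
    P=cloud(c);d=(abs(P[...,2]-60)<5)&(np.hypot(P[...,0]-plane(c,re,60)[0,0],P[...,1]-plane(c,re,60)[0,1])<300)
    r=cv2.minAreaRect(P[d][:,:2].astype(np.float32));print("deck",d.sum(),r,np.median(P[d][:,2]),cv2.boxPoints(r).round(1).tolist())
    x,y=re;s=c["color"][y-60:y+60,x-75:x+90] if 0 else c["color"][y-60:y+50,x-70:x+125]
    cv2.imwrite(f"pics/{n}_crop.png",cv2.resize(s,None,fx=4,fy=4,interpolation=cv2.INTER_CUBIC)[...,::-1])
E
```

```text
scene roller 341 ((547.283203125, 166.4894256591797), 23.796894073486328) ((547.4176635742188, 166.84982299804688), (44.395233154296875, 45.61425018310547), 101.99311828613281)
recess 52 296 ((554.876220703125, 21.152755737304688), (39.82584762573242, 45.50669479370117), 31.27870750427246)
recess 60 296 ((559.6661376953125, 23.376136779785156), (39.52159881591797, 45.1590576171875), 31.278823852539062)
deck 10765 ((548.1775512695312, 92.353515625), (205.16168212890625, 340.507568359375), 7.990073204040527) 60.551454594500456 [[422.8999938964844, 246.6999969482422], [470.29998779296875, -90.5], [673.4000244140625, -62.0], [626.0999755859375, 275.20001220703125]]
side roller 183 ((547.67431640625, 158.842529296875), 29.425193786621094) ((546.5659790039062, 159.30908203125), (45.35646057128906, 56.46247100830078), 164.04307556152344)
recess 52 159 ((560.3553466796875, 23.494104385375977), (37.99851608276367, 46.726539611816406), 63.614898681640625)
recess 60 159 ((556.43994140625, 14.579739570617676), (37.68559646606445, 46.341766357421875), 63.61488342285156)
deck 5354 ((545.8729248046875, 88.87834930419922), (201.07664489746094, 349.24761962890625), 8.11241626739502) 58.71882279250133 [[421.70001220703125, 247.60000610351562], [471.0, -98.19999694824219], [670.0, -69.80000305175781], [620.7999877929688, 275.8999938964844]]
```

View pics/scene_crop.png

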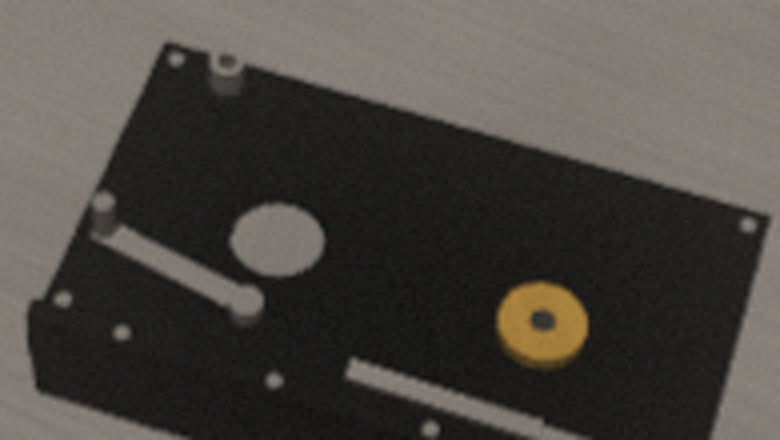

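The crop confirms the layout. Chassis yaw is about 8°, its centre is at about (547, 91), and the recess measurement matches. Next I'll work out the move to a viewpoint above the chassis.

```bash
cat >> h.py <<'E'
O=np.array([547.3,91.3,0]);YAW=np.radians(8.03)   # chassis estimate
C=R.from_euler('z',YAW).as_matrix()
def w(p): return O+C@np.array(p,float)      # chassis -> world
def cf(p): return C.T@(np.array(p,float)-O)
def go(s,p,yaw_ch):
    """tool shift & turn to put TCP at chassis point p with tool z (jaw) at yaw_ch rad in chassis xy (mod pi)"""
    T=R.from_rotvec(s["tool_rot"]).as_matrix()
    sh=T.T@(w(p)-s["position"])
    cur=np.arctan2(T[1,2],T[0,2]);d=YAW+yaw_ch-cur;d=(d+np.pi/2)%np.pi-np.pi/2
    print("shift",sh.round(1),"turn",round(float(-d),3),"| tcp chassis",cf(s["position"]).round(1),"jaw yaw ch",round(float(cur-YAW),3),"F",s["force"].round(1),"t",s["clock"],"q6",s["joints"][5].round(2))
E
python3 - <<'E'
from h import *
from cell import bot
s=bot.read_state();print(R.from_rotvec(s["tool_rot"]).as_matrix().round(3))
go(s,[5,20,300],0)
c=bot.camera("wrist");print(c["T_tool_cam"].round(3),c["camera_matrix"])
E
```

```text
[[-0.001 -0.924  0.382]
 [-0.001  0.382  0.924]
 [-1.     0.    -0.002]]
shift [ -69.3 -465.2 -261.4] turn 1.039 | tcp chassis [-263.4  481.2  230.4] jaw yaw ch 1.039 F [ 0.6 -0.6 -0.7] t 0.1 q6 -0.21
[[-0.00000e+00  3.14000e-01 -9.49000e-01 -1.43152e+02]
 [ 2.00000e-03  9.49000e-01  3.14000e-01  8.10820e+01]
 [ 1.00000e+00 -2.00000e-03 -1.00000e-03  1.03600e+00]
 [ 0.00000e+00  0.00000e+00  0.00000e+00  1.00000e+00]] [[370.38120523   0.         326.05918306]
 [  0.         370.38120523 233.92484305]
 [  0.           0.           1.        ]]
```

Call:
send_rows([
  [-14,-43,-24,0.14,40],
  [-28,-86,-48,0.28,40],
  [-42,-129,-72,0.42,40],
  [-56,-172,-96,0.56,40],
  [-70,-215,-120,0.7,40],
])

```text
clock: 0.65
position: [369.5, 341.2, 300.0]
tool_rot: [-0.371, 1.539, 0.371]
force: [0.9, 0.1, -0.5]
width: 0.464
```

Run:
```python
from h import *
from cell import bot
go(bot.read_state(),[5,20,300],0)
```

```text
shift [  -0.  -286.3   55.5] turn 0.333 | tcp chassis [-141.1  272.3  300. ] jaw yaw ch 0.333 F [ 0.9  0.1 -0.5] t 0.65 q6 0.03
```

Call:
send_rows([
  [0,-40,8,0.14,26],
  [0,-80,16,0.28,26],
  [0,-125,24,0.33,26],
  [0,-170,32,0.33,26],
  [0,-215,41,0.33,26],
])

```text
clock: 1.15
position: [505.0, 169.3, 299.5]
tool_rot: [-0.117, 1.568, 0.117]
force: [-0.3, 0.5, -0.0]
width: 0.303
```

Run:
```python
from h import *
from cell import bot
go(bot.read_state(),[5,20,300],0)
```

```text
shift [ -0.5 -63.5  35.4] turn 0.009 | tcp chassis [-30.9  83.2 299.5] jaw yaw ch 0.009 F [-0.3  0.5 -0. ] t 1.15 q6 -0.05
```

Call:
send_rows([
  [0,-30,18,0.01,26],
  [0,-63,35,0.01,26],
  [0,-63,35,0.01,26],
  [0,-63,35,0.01,26],
  [0,-63,35,0.01,26],
])

```text
clock: 1.65
position: [547.7, 114.7, 299.5]
tool_rot: [-0.11, 1.569, 0.11]
force: [-1.1, -0.3, 0.0]
width: 0.307
```

```bash
cat >> h.py <<'E'
def wrist(bot):
    s=bot.read_state();c=bot.camera("wrist")
    T=R.from_rotvec(s["tool_rot"]).as_matrix();M=c["T_tool_cam"]
    c["rotation"]=T@M[:3,:3];c["xyz"]=s["position"]+T@M[:3,3];return s,c
E
python3 - <<'E'
from h import *
from cell import bot
s,c=wrist(bot);go(s,[10,118,100],0);print(s["width"])
cv2.imwrite("pics/w1.png",c["color"][...,::-1]);np.savez("w1.npz",**c)
hsv=cv2.cvtColor(c["color"],cv2.COLOR_RGB2HSV)
def px(p):
    v=c["rotation"].T@(w(p)-c["xyz"]);K=c["camera_matrix"];return K[0,2]+K[0,0]*v[0]/-v[2],K[1,2]-K[1,1]*v[1]/-v[2]
print("predicted px roller",px([10,73,70]),"seat",px([0,-70,52]))
m=(hsv[...,1]>100)&(hsv[...,2]>90)&(hsv[...,0]>8)&(hsv[...,0]<35)
k,a=blob(m,px([10,73,70]))
e=cv2.fitEllipse(cv2.convexHull(k));print("roller px",e,a,"chassis",cf(plane(c,e[0],70)[0]))
q=plane(c,k,70)[:,:2].astype(np.float32);print(cv2.minEnclosingCircle(q))
k,a=blob(c["color"].min(2)>95,px([0,-70,52]))
for z in(52,60):
    q=plane(c,k,z)[:,:2].astype(np.float32);f=cv2.fitEllipse(q);print("recess",z,f,a,cf([*f[0],z]))
P=cloud(c);d=(abs(P[...,2]-60)<4);r=cv2.minAreaRect(P[d][:,:2].astype(np.float32));print("deck",r,np.median(P[d][:,2]))
E
```

```text
shift [199.5  94.8   6.4] turn -0.0 | tcp chassis [  3.7  23.1 299.5] jaw yaw ch -0.0 F [-1.1 -0.3  0. ] t 1.65 q6 -0.15
0.3066949729338471
predicted px roller (np.float64(332.33807111163316), np.float64(145.65121181703802)) seat (np.float64(322.5197542381555), np.float64(271.6284254587834))
roller px ((333.12908935546875, 142.96795654296875), (49.02154541015625, 50.35895919799805), 1.627915859222412) 1846 chassis [10.75685671 75.56932884 70.        ]
((547.5385131835938, 167.14651489257812), 24.21299171447754)
recess 52 ((558.0394897460938, 21.491884231567383), (47.88008499145508, 49.8496208190918), 103.60836791992188) 1357 [  0.88258338 -70.62386788  52.        ]
recess 60 ((557.6071166992188, 25.063840866088867), (46.899600982666016, 48.82880783081055), 103.60871124267578) 1357 [  0.95342201 -67.02653518  60.        ]
deck ((660.1248779296875, 91.5178451538086), (358.0719299316406, 479.3450622558594), 87.87609100341797) 60.36884662200862
```

View pics/w1.png

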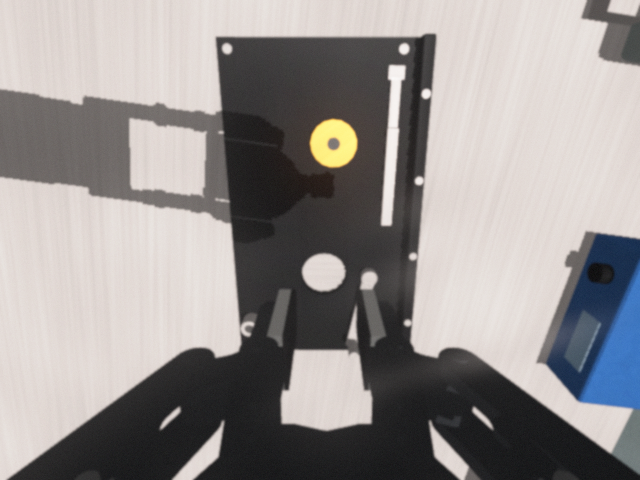

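The wrist view shows the roller at (333,143), the recess at (323,272), the pivot at (369,277) and the keeper arm running down to about (352,345). The path is clear. The recess is at about (0.9,-69.5) and the roller at about (10.6,75) in chassis coordinates. I'll go down behind the roller.

Call:
send_rows([
  [0,48,4,0,26],
  [20,95,8,0,26],
  [68,102,8,0,26],
  [116,102,8,0,26],
  [160,102,8,0,26],
])

```text
clock: 2.2
position: [540.7, 217.8, 137.9]
tool_rot: [-0.112, 1.568, 0.112]
force: [0.7, 0.6, -0.1]
width: 0.307
```

Call:
send_rows([
  [35,0,0,0,26],
  [60,0,0,0,26],
  [68,0,0,0,26],
  [70,0,0,0,26],
  [70,0,0,0,26],
])

```text
clock: 2.7
position: [542.9, 216.6, 71.2]
tool_rot: [-0.109, 1.566, 0.11]
force: [-0.4, 0.1, 1.1]
width: 0.308
```

Run:
```python
from h import *
from cell import bot
go(bot.read_state(),[11,122,64],0)
```

```text
shift [ 7.2 -2.7 -2.2] turn -0.0 | tcp chassis [ 13.2 124.7  71.2] jaw yaw ch -0.0 F [-0.4  0.1  1.1] t 2.7 q6 0.03
```

Touch off the deck carefully, 2 mm per row.

Call:
send_rows([
  [2,0,-1,0,26],
  [4,0,-2,0,26],
  [6,0,-2,0,26],
  [8,0,-2,0,26],
  [8,0,-2,0,26],
])

```text
clock: 3.2
position: [539.9, 215.6, 61.4]
tool_rot: [-0.109, 1.569, 0.109]
force: [-0.5, -0.5, 0.2]
width: 0.305
```

Run:
```python
from h import *
from cell import bot
s,c=wrist(bot);go(s,[11,122,64],0)
cv2.imwrite("pics/w2.png",c["color"][...,::-1])
```

```text
shift [-2.6 -2.2  0.9] turn -0.001 | tcp chassis [ 10.1 124.2  61.4] jaw yaw ch -0.001 F [-0.5 -0.5  0.2] t 3.2 q6 0.03
```

View pics/w2.png

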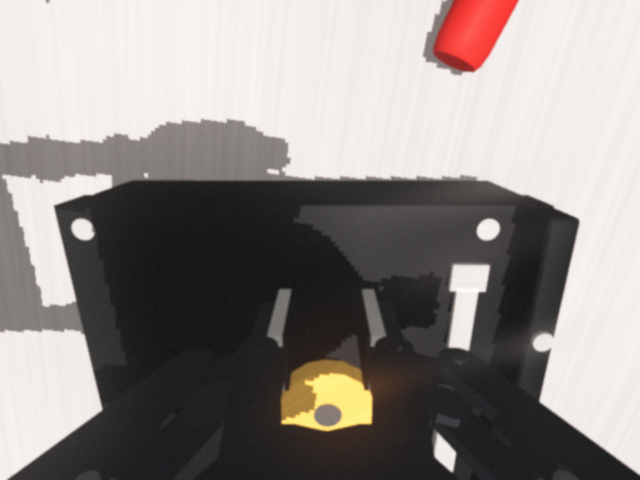

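The view shows the roller centred between the fingers at (327,400), and there is no deck contact yet. I'll keep going down for the touch-off.

Call:
send_rows([
  [1,0,1,0,26],
  [2,0,1,0,26],
  [2,0,1,0,26],
  [2,0,1,0,26],
  [2,0,1,0,26],
])

```text
clock: 3.75
position: [541.4, 215.9, 59.9]
tool_rot: [-0.109, 1.567, 0.109]
force: [0.4, -0.1, 3.1]
width: 0.303
```

Call:
send_rows([
  [1,0,0,0,26],
  [2,0,0,0,26],
  [2,0,0,0,26],
  [2,0,0,0,26],
  [2,0,0,0,26],
])

```text
clock: 4.25
position: [541.5, 215.9, 59.8]
tool_rot: [-0.11, 1.568, 0.109]
force: [-5.6, -2.5, 14.7]
width: 0.3
```

Call:
send_rows([
  [-3,0,0,0,26],
  [-6.5,0,0,0,26],
  [-6.5,-6,0,0,26],
  [-6.5,-12,0,0,26],
  [-6.5,-17,0,0,26],
])

```text
clock: 4.75
position: [543.3, 198.3, 63.8]
tool_rot: [-0.109, 1.569, 0.109]
force: [0.8, 0.9, 0.1]
width: 0.306
```

Call:
send_rows([
  [0,-5,0,0,26],
  [0,-10,0,0,26],
  [0,-15,-0.5,0,26],
  [0,-20,-1,0,26],
  [0,-25,-1.5,0,26],
])

```text
clock: 5.25
position: [545.4, 173.7, 64.1]
tool_rot: [-0.109, 1.568, 0.109]
force: [-0.1, 1.2, 0.1]
width: 0.305
```

```bash
cat >> h.py <<'E'
def look(bot,name,near=None):
    s,c=wrist(bot);go(s,[1,-40,64],0);print("width",s["width"])
    cv2.imwrite(f"pics/{name}.png",c["color"][...,::-1])
    hsv=cv2.cvtColor(c["color"],cv2.COLOR_RGB2HSV);m=(hsv[...,1]>100)&(hsv[...,2]>60)&(hsv[...,0]>8)&(hsv[...,0]<35)
    k,a=blob(m,(327,400));q=np.array([cf(x) for x in plane(c,k,70)]);print("roller visible",a,"chassis x",q[:,0].min(),q[:,0].max(),"y",q[:,1].min(),q[:,1].max())
    # far (-y) is hidden by gripper; dark hub hole centre gives the centre
    return s,c
E
python3 - <<'E'
from h import *
from cell import bot
look(bot,"w3")
for n in("scene",):
    c=bot.camera(n);hsv=cv2.cvtColor(c["color"],cv2.COLOR_RGB2HSV)
    m=(hsv[...,1]>100)&(hsv[...,2]>90)&(hsv[...,0]>8)&(hsv[...,0]<35)
    for i in range(1):
        nn,l,st,ce=cv2.connectedComponentsWithStats(m.astype(np.uint8))
        print([(ce[i].round(),st[i,4],cf(plane(c,ce[i],69)[0]).round(1)) for i in range(1,nn) if st[i,4]>15])
E
```

```text
shift [ 1.000e-01 -1.218e+02 -8.500e+00] turn -0.001 | tcp chassis [ 9.6 81.8 64.1] jaw yaw ch -0.001 F [-0.1  1.2  0.1] t 5.25 q6 -0.04
width 0.30528287113552843
roller visible 6841 chassis x -10.246211787602354 42.872317448916114 y 29.35272552709884 81.82201125298596
[(array([88., 35.]), np.int32(738), array([-444.2, -875.2,   69. ])), (array([598.,  51.]), np.int32(1047), array([-861.1,  445.4,   69. ])), (array([600.,  62.]), np.int32(160), array([-816.2,  454.8,   69. ])), (array([147., 159.]), np.int32(74), array([ -96.2, -511.5,   69. ])), (array([166., 157.]), np.int32(40), array([-115.5, -472.6,   69. ])), (array([157., 172.]), np.int32(191), array([ -70.1, -470.9,   69. ])), (array([141., 174.]), np.int32(75), array([ -52.2, -501.8,   69. ])), (array([367., 268.]), np.int32(189), array([15.5, 46.2, 69. ]))]
```

View pics/w3.png

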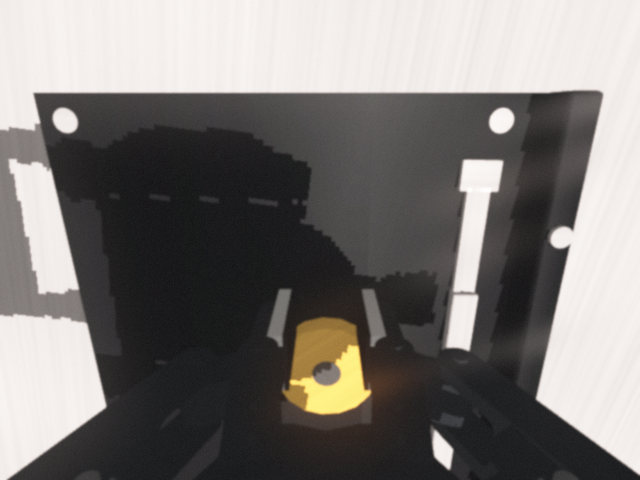

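Hub hole at (326,374), with the roller nested between the fingertips. I'll compute the offset from TCP to roller centre.

```bash
cat >> h.py <<'E'
def hub(bot,name):
    s,c=wrist(bot);g=cv2.cvtColor(c["color"],cv2.COLOR_RGB2HSV)
    cv2.imwrite(f"pics/{name}.png",c["color"][...,::-1])
    m=(g[300:450,285:372,1]<90).astype(np.uint8);n,l,st,ce=cv2.connectedComponentsWithStats(m)
    go(s,[1,-40,64],0)
    for i in range(1,n):
        if 100<st[i,4]<1500: p=ce[i]+[285,300];print("hub",p.round(),st[i,4],[cf(plane(c,p,z)[0]).round(1)[:2] for z in(70,62)])
E
python3 - <<'E'
from h import *
from cell import bot
hub(bot,"w4")
E
```

```text
shift [   0.2 -121.5   -8.5] turn -0.002 | tcp chassis [ 9.7 81.5 64.2] jaw yaw ch -0.002 F [ 1.  -0.3  0.1] t 5.35 q6 -0.04
hub [326. 374.] 482 [array([10.2, 51.8]), array([10.2, 45.3])]
```

The offset is 29.7 mm, as predicted. I'll push on and slow down near the recess.

Call:
send_rows([
  [0,-8,-0.5,0,26],
  [0,-17,-1,0,26],
  [0,-26,-2,0,26],
  [0,-35,-2.5,0,26],
  [0,-44,-3,0,26],
])

```text
clock: 5.9
position: [548.7, 129.1, 64.2]
tool_rot: [-0.109, 1.568, 0.109]
force: [0.8, 1.6, 0.5]
width: 0.306
```

Call:
send_rows([
  [0,-9,-0.5,0,26],
  [0,-18,-1.5,0,26],
  [0,-27,-2,0,26],
  [0,-36,-2.5,0,26],
  [0,-43,-3,0,26],
])

```text
clock: 6.4
position: [551.7, 86.2, 64.2]
tool_rot: [-0.109, 1.568, 0.109]
force: [-0.1, 0.6, -0.3]
width: 0.309
```

Run:
```python
from h import *
from cell import bot
hub(bot,"w5")
```

```text
shift [  0.2 -34.4  -2.6] turn -0.001 | tcp chassis [ 3.6 -5.6 64.2] jaw yaw ch -0.001 F [-0.1  0.6 -0.3] t 6.4 q6 -0.2
hub [326. 373.] 477 [array([  4.3, -34.7]), array([  4.3, -41.2])]
```

Call:
send_rows([
  [0,-4,-0.5,0,26],
  [0,-8,-1,0,26],
  [0,-12,-1,0,26],
  [0,-16,-1.5,0,26],
  [0,-19,-2,0,26],
])

```text
clock: 6.95
position: [552.3, 67.7, 64.2]
tool_rot: [-0.109, 1.568, 0.109]
force: [-0.6, 0.8, 0.6]
width: 0.303
```

Call:
send_rows([
  [0,-3,-0.2,0,26],
  [0,-6,-0.5,0,26],
  [0,-9,-0.5,0,26],
  [0,-11,-0.5,0,26],
  [0,-12,-0.5,0,26],
])

```text
clock: 7.45
position: [553.3, 55.7, 64.0]
tool_rot: [-0.109, 1.568, 0.109]
force: [-0.5, 0.5, 0.3]
width: 0.307
```

Run:
```python
from h import *
from cell import bot
hub(bot,"w6")
```

```text
shift [ 0.  -3.9 -0. ] turn -0.001 | tcp chassis [  1.  -36.1  64. ] jaw yaw ch -0.001 F [-0.5  0.5  0.3] t 7.45 q6 -0.26
hub [326. 371.] 351 [array([  1.5, -63.8]), array([  1.5, -70.2])]
```

View pics/w6.png

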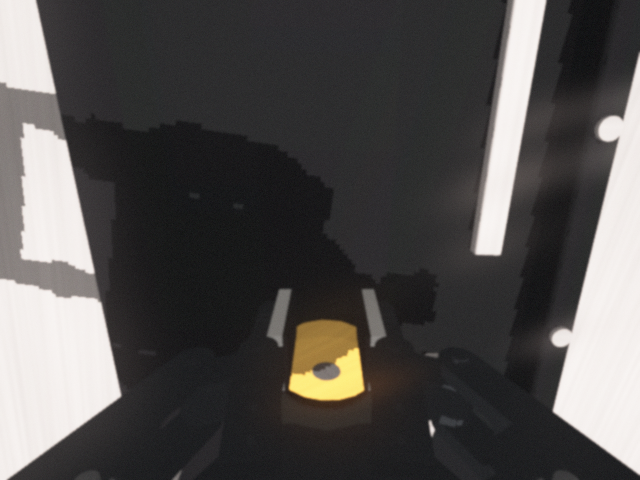

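The hub is at (326,371) and the disc's side wall is now hidden, so it seems to have dropped. I'll back off and rise to verify.

Call:
send_rows([
  [0,6,0,0,26],
  [-20,12,0,0,26],
  [-65,12,0,0,26],
  [-110,20,0,0,26],
  [-150,40,0,0,26],
])

```text
clock: 8.0
position: [548.0, 95.4, 216.4]
tool_rot: [-0.108, 1.567, 0.107]
force: [1.6, -0.1, 0.1]
width: 0.302
```

Call:
send_rows([
  [-25,30,0,0,26],
  [-50,65,0,0,26],
  [-50,65,0,0,26],
  [-50,65,0,0,26],
  [-50,65,0,0,26],
])

```text
clock: 8.5
position: [538.2, 159.5, 262.7]
tool_rot: [-0.109, 1.57, 0.109]
force: [0.4, -0.6, -0.8]
width: 0.307
```

Run:
```python
from h import *
from cell import bot
s,c=wrist(bot);go(s,[1,-40,64],0);np.savez("w7.npz",**c)
cv2.imwrite("pics/w7.png",c["color"][60:,:][...,::-1])
hsv=cv2.cvtColor(c["color"],cv2.COLOR_RGB2HSV);m=(hsv[...,1]>100)&(hsv[...,2]>60)&(hsv[...,0]>8)&(hsv[...,0]<35)
def px(p):
    v=c["rotation"].T@(w(p)-c["xyz"]);K=c["camera_matrix"];return K[0,2]+K[0,0]*v[0]/-v[2],K[1,2]-K[1,1]*v[1]/-v[2]
k,a=blob(m,px([0,-70,62]));q=plane(c,k,62)[:,:2].astype(np.float32);f=cv2.fitEllipse(cv2.convexHull(q));print(a,f,cf([*f[0],62]))
mm=np.zeros((480,640),np.uint8);cv2.fillPoly(mm,[k],1);P=cloud(c);X=P[(mm>0)&(c["range_z"]>0)]
A=np.c_[X[:,:2]-X[:,:2].mean(0),np.ones(len(X))];print("plane",np.linalg.lstsq(A,X[:,2],rcond=None)[0], "medz",np.median(X[:,2]))
ring=cv2.dilate(mm,np.ones((25,25)))-cv2.dilate(mm,np.ones((7,7)));print("deck z near",np.median(P[(ring>0)][:,2]))
print("expect pin px",[(t,px([50-85*np.cos(t),-70-85*np.sin(t),96])) for t in(1.2,1.4,1.6)])
```

```text
shift [ 198.7 -108.7    1.1] turn -0.002 | tcp chassis [  0.5  68.8 262.7] jaw yaw ch -0.002 F [ 0.4 -0.6 -0.8] t 8.5 q6 -0.07
1417 ((558.7809448242188, 26.628311157226562), (48.99116897583008, 49.80832290649414), 46.97727966308594) [  2.33428415 -65.64137833  62.        ]
plane [2.22703335e-02 2.21771344e-01 6.62087606e+01] medz 66.97211246694684
deck z near 60.458366797393694
expect pin px [(1.2, (np.float64(343.70455931413255), np.float64(412.3161122070461))), (1.4, (np.float64(359.17374112169256), np.float64(415.80302217300516))), (1.6, (np.float64(375.2133133040843), np.float64(416.7586743639229)))]
```

View pics/w7.png

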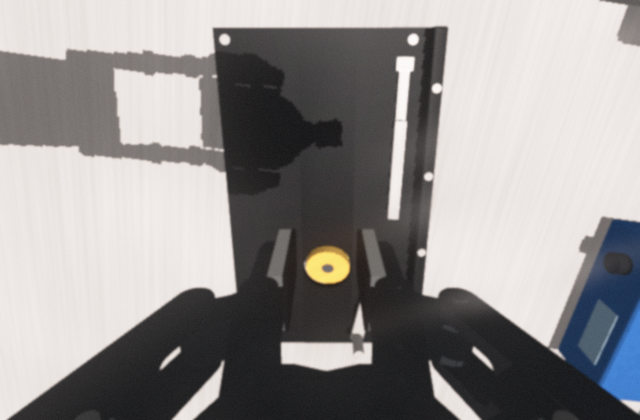

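The roller has tilted in, with its front edge down and its rear edge still on the rim (slope about 0.22). It needs a few millimetres more, so I'll go back down behind it and push on to TCP y of about -41.

Call:
send_rows([
  [20,-40,0,0,26],
  [55,-75,0,0,26],
  [100,-87,0,0,26],
  [145,-87,0,0,26],
  [180,-87,0.5,0,26],
])

```text
clock: 9.05
position: [549.1, 72.4, 80.1]
tool_rot: [-0.106, 1.573, 0.107]
force: [-0.5, -0.5, -0.6]
width: 0.304
```

Call:
send_rows([
  [10,0,0,0,26],
  [17,0,0,0,26],
  [18,0,0,0,26],
  [18,0,0,0,26],
  [18,0,0,0,26],
])

```text
clock: 9.55
position: [552.8, 73.9, 68.0]
tool_rot: [-0.11, 1.565, 0.109]
force: [-0.4, 0.0, -0.3]
width: 0.309
```

Run:
```python
from h import *
from cell import bot
go(bot.read_state(),[1,-41,64],0)
```

```text
shift [  4. -23.  -2.] turn -0.001 | tcp chassis [  3. -18.  68.] jaw yaw ch -0.001 F [-0.4  0.  -0.3] t 9.55 q6 -0.22
```

Call:
send_rows([
  [0,-3,0,0,26],
  [1,-6,-1,0,26],
  [2,-9,-1,0,26],
  [2,-12,-2,0,26],
  [2,-14,-2,0,26],
])

```text
clock: 10.05
position: [551.2, 59.4, 64.1]
tool_rot: [-0.109, 1.568, 0.109]
force: [0.3, -0.3, 0.1]
width: 0.304
```

Run:
```python
from h import *
from cell import bot
go(bot.read_state(),[1,-41,64],0);bot.camera("side");go(bot.read_state(),[1,-41,64],0)
```

```text
shift [ 0.1 -8.9  1.6] turn -0.001 | tcp chassis [ -0.6 -32.1  64.1] jaw yaw ch -0.001 F [ 0.3 -0.3  0.1] t 10.05 q6 -0.25
shift [ 0.1 -8.7  1.5] turn -0.002 | tcp chassis [ -0.5 -32.3  64.1] jaw yaw ch -0.002 F [-0.3 -1.1 -0.5] t 10.1 q6 -0.25
```

Call:
send_rows([
  [0,-2,1,0,26],
  [0,-4,1.5,0,26],
  [0,-6,1.5,0,26],
  [0,-7,1.5,0,26],
  [0,-8,1.5,0,26],
])

```text
clock: 10.6
position: [553.9, 52.1, 64.1]
tool_rot: [-0.109, 1.568, 0.109]
force: [-1.1, 0.3, -1.1]
width: 0.303
```

Run:
```python
from h import *
from cell import bot
hub(bot,"w8")
```

```text
shift [ 0.1 -0.2 -0. ] turn -0.001 | tcp chassis [  1.  -39.8  64.1] jaw yaw ch -0.001 F [-1.1  0.3 -1.1] t 10.6 q6 -0.26
hub [326. 367.] 385 [array([  1.4, -65.6]), array([  1.4, -71.9])]
```

```bash
cat >> h.py <<'E'
def tilt(bot,name=None):
    s,c=wrist(bot);go(s,[1,-40,64],0)
    hsv=cv2.cvtColor(c["color"],cv2.COLOR_RGB2HSV);m=(hsv[...,1]>100)&(hsv[...,2]>60)&(hsv[...,0]>8)&(hsv[...,0]<35)
    v=c["rotation"].T@(w([0,-70,62])-c["xyz"]);K=c["camera_matrix"]
    k,a=blob(m,(K[0,2]+K[0,0]*v[0]/-v[2],K[1,2]-K[1,1]*v[1]/-v[2]))
    mm=np.zeros((480,640),np.uint8);cv2.fillPoly(mm,[k],1);P=cloud(c);X=P[(cv2.erode(mm,np.ones((5,5)))>0)&(c["range_z"]>0)]
    A=np.c_[X[:,:2]-X[:,:2].mean(0),np.ones(len(X))];print("area",a,"plane",np.linalg.lstsq(A,X[:,2],rcond=None)[0].round(3),"centroid ch",cf(X.mean(0)).round(1))
    q=plane(c,k,62)[:,:2].astype(np.float32);f=cv2.fitEllipse(cv2.convexHull(q));print("ellipse",f,cf([*f[0],62]).round(1))
    if name: cv2.imwrite(f"pics/{name}.png",c["color"][...,::-1])
    return s,c
E
python3 - <<'E'
from h import *
from cell import bot
tilt(bot)
E
```

```text
shift [ 0.1 -0.1 -0.1] turn -0.001 | tcp chassis [  1.1 -39.9  64.1] jaw yaw ch -0.001 F [-0.6  0.4 -0.4] t 10.65 q6 -0.26
area 6073 plane [ 0.291  0.51  68.452] centroid ch [  2.8 -64.   68.5]
ellipse ((561.8759155273438, 23.03699493408203), (50.815650939941406, 58.06219482421875), 66.33628845214844) [  4.9 -69.6  62. ]
```

Call:
send_rows([
  [0,6,0,0,26],
  [-20,12,0,0,26],
  [-65,30,0,0,26],
  [-110,60,0,0,26],
  [-150,90,0,0,26],
])

```text
clock: 11.2
position: [541.5, 139.7, 212.8]
tool_rot: [-0.108, 1.567, 0.108]
force: [0.7, -0.3, 0.0]
width: 0.302
```

Call:
send_rows([
  [-25,10,0,0,26],
  [-50,15,0,0,26],
  [-50,15,0,0,26],
  [-50,15,0,0,26],
  [-50,15,0,0,26],
])

```text
clock: 11.7
position: [538.9, 153.4, 259.0]
tool_rot: [-0.109, 1.571, 0.109]
force: [0.3, -0.2, -0.0]
width: 0.304
```

Run:
```python
from h import *
from cell import bot
s,c=tilt(bot)
cv2.imwrite("pics/w9.png",cv2.resize(c["color"][280:440,230:430],None,fx=4,fy=3.7)[...,::-1])
```

```text
shift [ 195.  -102.7    1.4] turn -0.001 | tcp chassis [  0.3  62.7 259. ] jaw yaw ch -0.001 F [ 0.3 -0.2 -0. ] t 11.7 q6 -0.08
area 1469 plane [-0.0000e+00  5.0000e-03  6.2276e+01] centroid ch [  1.8 -66.6  62.3]
ellipse ((558.2994995117188, 25.0211181640625), (48.5202751159668, 51.15164566040039), 6.566903114318848) [  1.6 -67.2  62. ]
```

View pics/w9.png

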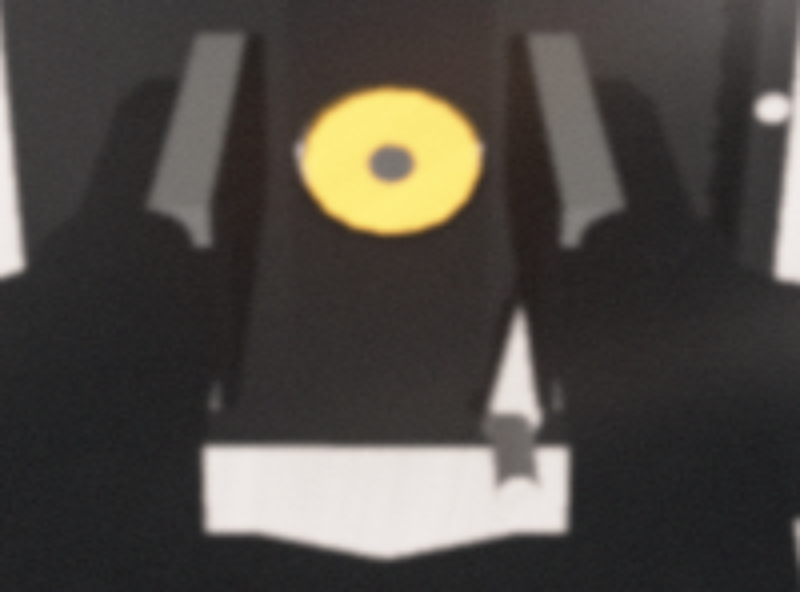

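The roller is flat and seated: slope 0.005, top at z 62.3. The pin's top shows at crop (517,487), about (359,411) in the full image. I'll locate the pin and pivot from three views.

Run:
```python
from h import *
from cell import bot
s,c=wrist(bot)
print("wrist pin",cf(plane(c,(359.3,411),96)[0]).round(1), "base",cf(plane(c,(357.5,394),70)[0]).round(1))
c=dict(np.load("scene0.npz"))
print("scene pin",cf(plane(c,(271.7,240.3),96)[0]).round(1),"pivot",cf(plane(c,(307.6,264),72)[0]).round(1))
c=dict(np.load("side0.npz"))
g=c["color"][215:255,325:365].min(2)
P=cloud(c);sub=(P[...,2]>85)&(P[...,2]<105);ch=(P-O)@C
sub&=(abs(ch[...,0]-40)<50)&(abs(ch[...,1]+150)<40);v,u=np.nonzero(sub);print("side pin pix",len(u),np.c_[u,v][:6].tolist(),np.median(ch[sub],0) if len(u) else 0)
c=dict(np.load("scene0.npz"));P=cloud(c);ch=(P-O)@C;sub=(P[...,2]>80)&(P[...,2]<105)&(abs(ch[...,0]-40)<50)&(abs(ch[...,1]+150)<40);print("scene pin depth",sub.sum(),np.median(ch[sub],0))
s=bot.read_state()
for t in(1.3,1.4):print(t,[50.9-85*np.cos(t),-70-85*np.sin(t)])
go(s,[40,-155,120],-np.pi/4)
go(s,[40,-155,120],0)
```

```text
wrist pin [  34.7 -149.7   96. ] base [  34.8 -151.3   70. ]
scene pin [  34.1 -151.9   96. ] pivot [ 48.6 -69.3  72. ]
side pin pix 27 [[347, 237], [348, 237], [349, 237], [350, 237], [351, 237], [347, 238]] [  32.14746457 -157.7833045    92.46934944]
scene pin depth 49 [  37.43830714 -151.16835802   93.4737462 ]
1.3 [np.float64(28.162599566910075), np.float64(-151.9024457604614)]
1.4 [np.float64(36.45279285347951), np.float64(-153.76322704901912)]
shift [ 138.9 -217.5   40.4] turn 0.784 | tcp chassis [  0.4  62.6 259. ] jaw yaw ch -0.002 F [-0.1 -0.9  0.7] t 11.8 q6 -0.08
shift [ 138.9 -217.5   40.4] turn -0.002 | tcp chassis [  0.4  62.6 259. ] jaw yaw ch -0.002 F [-0.1 -0.9  0.7] t 11.8 q6 -0.08
```

Pin is at about (35,-151.5), so θ is about 1.39. I'll straddle the pin with the jaws open 30 mm along the diagonal (jaw yaw -45°), tips above the arm, and carry it round the arc.

Call:
send_rows([
  [15,-38,5,0.13,30],
  [35,-78,11,0.27,30],
  [55,-118,17,0.4,30],
  [75,-158,23,0.53,30],
  [95,-190,27,0.66,30],
])

```text
clock: 12.3
position: [592.5, -33.1, 164.0]
tool_rot: [0.414, 1.532, -0.414]
force: [0.8, 0.4, -0.4]
width: 0.352
```

Run:
```python
from h import *
from cell import bot
go(bot.read_state(),[29,-145,125],-np.pi/4)
```

```text
shift [ 38.9 -11.1  10.9] turn 0.117 | tcp chassis [  27.4 -129.5  164. ] jaw yaw ch -0.668 F [ 0.8  0.4 -0.4] t 12.3 q6 0.27
```

Call:
send_rows([
  [15,-6,6,0.06,30],
  [39,-11,11,0.12,30],
  [39,-11,11,0.12,30],
  [39,-11,11,0.12,30],
  [39,-11,11,0.12,30],
])

```text
clock: 12.8
position: [597.4, -45.5, 128.1]
tool_rot: [0.501, 1.511, -0.501]
force: [-0.8, 0.6, 1.1]
width: 0.354
```

Run:
```python
from h import *
from cell import bot
s,c=wrist(bot);go(s,[29,-145,78],-np.pi/4)
P=cloud(c);ch=(P-O)@C
m=(ch[...,2]>88)&(ch[...,2]<102)&(abs(ch[...,0]-35)<20)&(abs(ch[...,1]+150)<20)
print("pin top depth",m.sum(),np.median(ch[m],0) if m.any() else 0)
cv2.imwrite("pics/w10.png",c["color"][...,::-1])
```

```text
shift [50.1 -2.9  0.6] turn 0.006 | tcp chassis [  30.5 -142.5  128.1] jaw yaw ch -0.78 F [-0.8  0.6  1.1] t 12.8 q6 0.36
pin top depth 492 [  35.77494398 -151.59065874   96.12493353]
```

View pics/w10.png

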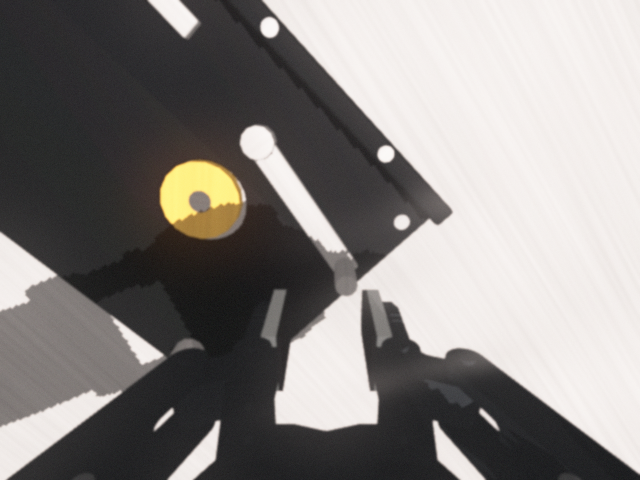

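Pin at (345,280) sits between the fingers, 10 mm towards the right finger. I'll recentre by 5 mm and descend to tip z 78.

Call:
send_rows([
  [0,-2,3,0,30],
  [10,-2.5,5,0,30],
  [30,-2.5,5,0,30],
  [45,-2.5,5,0,30],
  [50,-2.5,5,0,30],
])

```text
clock: 13.35
position: [597.7, -50.3, 74.2]
tool_rot: [0.502, 1.516, -0.502]
force: [-0.2, -0.4, 0.1]
width: 0.354
```

Run:
```python
from h import *
from cell import bot
go(bot.read_state(),[32.5,-148,78],-np.pi/4)
```

```text
shift [-3.8  1.1  2.1] turn 0.004 | tcp chassis [  30.2 -147.3   74.2] jaw yaw ch -0.781 F [-0.2 -0.4  0.1] t 13.35 q6 0.36
```

Call:
send_rows([
  [-2,-2,-5,0,30],
  [-3,-5,-10,0,30],
  [-3,-7,-16,0,30],
  [-3,-10,-24,0,30],
  [-3,-12,-32,0,30],
])

```text
clock: 13.85
position: [566.1, -41.2, 80.5]
tool_rot: [0.502, 1.511, -0.502]
force: [0.3, 0.6, -0.2]
width: 0.352
```

Run:
```python
from h import *
from cell import bot
s,c=wrist(bot)
for t in(0.8,0.4,0.1,0):go(s,[50.5-85*np.cos(t)-6.4,-69.7-85*np.sin(t)+6.4,78],-np.pi/4)
P=cloud(c);ch=(P-O)@C
p=cf(s["position"]);m=(ch[...,2]>90)&(ch[...,2]<100)&(np.hypot(ch[...,0]-p[0],ch[...,1]-p[1])<14)
print("pin top depth",m.sum(),np.median(ch[m],0) if m.any() else 0)
```

```text
shift [  2.5  -4.  -17.5] turn 0.004 | tcp chassis [ 1.000e-01 -1.338e+02  8.050e+01] jaw yaw ch -0.781 F [ 0.3  0.6 -0.2] t 13.85 q6 0.36
shift [  2.5   2.4 -50.7] turn 0.004 | tcp chassis [ 1.000e-01 -1.338e+02  8.050e+01] jaw yaw ch -0.781 F [ 0.3  0.6 -0.2] t 13.85 q6 0.36
shift [  2.5  15.4 -72.5] turn 0.004 | tcp chassis [ 1.000e-01 -1.338e+02  8.050e+01] jaw yaw ch -0.781 F [ 0.3  0.6 -0.2] t 13.85 q6 0.36
shift [  2.4  21.2 -78.8] turn 0.004 | tcp chassis [ 1.000e-01 -1.338e+02  8.050e+01] jaw yaw ch -0.781 F [ 0.3  0.6 -0.2] t 13.85 q6 0.36
pin top depth 764 [   6.28410195 -139.55222887   96.20873193]
```

The pin follows well. Continuing along the arc.

Call:
send_rows([
  [1,-2.5,-8,0,30],
  [2,-4,-17,0,30],
  [2,-4,-25,0,30],
  [2,-3,-34,0,30],
  [2,0,-42,0,30],
])

```text
clock: 14.4
position: [532.1, -15.6, 77.7]
tool_rot: [0.502, 1.512, -0.502]
force: [-0.0, 0.7, -0.7]
width: 0.349
```

Call:
send_rows([
  [0,2.5,-8,0,30],
  [0,6,-16,0,30],
  [0,10,-23,0,30],
  [0,15,-29,0,30],
  [0,17,-32,0,30],
])

```text
clock: 14.9
position: [517.3, 17.5, 77.9]
tool_rot: [0.501, 1.512, -0.501]
force: [0.7, -1.0, -0.9]
width: 0.353
```

```bash
cat > pin.py <<'E'
from h import *
from cell import bot
s,c=wrist(bot)
go(s,[50.5-85-6.4,-69.7+6.4,78],-np.pi/4)
P=cloud(c);ch=(P-O)@C
p=cf(s["position"]);m=(ch[...,2]>90)&(ch[...,2]<100)&(np.hypot(ch[...,0]-p[0],ch[...,1]-p[1])<14)
q=np.median(ch[m],0) if m.any() else np.zeros(3);print("pin top",m.sum(),q.round(1),"theta",np.arctan2(-69.7-q[1],50.5-q[0]))
E
python3 pin.py
```

```text
shift [-0.1  3.3 -4.6] turn 0.005 | tcp chassis [-40.  -68.9  77.9] jaw yaw ch -0.78 F [ 0.7 -1.  -0.9] t 14.9 q6 0.44
pin top 801 [-32.6 -73.3  96.2] theta 0.04326859301827454
```

Call:
send_rows([
  [0,1,-1,0,30],
  [0,2,-2,0,30],
  [0,2.5,-3,0,30],
  [0,3,-3.5,0,30],
  [0,3,-3.5,0,30],
])

```text
clock: 15.45
position: [516.6, 21.1, 78.0]
tool_rot: [0.502, 1.511, -0.502]
force: [1.5, 0.0, -1.4]
width: 0.349
```

```bash
python3 pin.py
```

```text
shift [-0.   0.9 -1.9] turn 0.004 | tcp chassis [-40.2 -65.2  78. ] jaw yaw ch -0.781 F [ 1.5  0.  -1.4] t 15.45 q6 0.45
pin top 785 [-32.7 -69.7  96.3] theta 0.00021217895147715733
```

θ is about 0. I'll centre the fingers around the pin and lift straight up, then move back for a check.

Call:
send_rows([
  [0,1,4,0,30],
  [0,2,8,0,30],
  [0,2,8,0,30],
  [-15,2,8,0,30],
  [-40,2,8,0,30],
])

```text
clock: 16.0
position: [522.2, 18.2, 116.4]
tool_rot: [0.502, 1.517, -0.503]
force: [0.3, -0.6, -0.2]
width: 0.348
```

Call:
send_rows([
  [-40,0,0,0,30],
  [-80,10,0,0,30],
  [-110,50,0,0,30],
  [-130,90,0,0,30],
  [-140,110,0,0,30],
])

```text
clock: 16.5
position: [591.9, 108.3, 260.7]
tool_rot: [0.502, 1.508, -0.499]
force: [0.6, -0.7, -0.1]
width: 0.352
```

Call:
send_rows([
  [0,0,0,0,30],
  [0,0,0,0,30],
  [0,0,0,0,30],
  [0,0,0,0,30],
  [0,0,0,0,30],
])

```text
clock: 17.0
position: [589.3, 105.4, 257.3]
tool_rot: [0.502, 1.513, -0.503]
force: [0.3, -0.4, -1.2]
width: 0.346
```

Run:
```python
from h import *
from cell import bot
s,c=wrist(bot);go(s,[0,0,100],0)
P=cloud(c);ch=(P-O)@C
m=(ch[...,2]>90)&(ch[...,2]<100)&(np.hypot(ch[...,0]+34,ch[...,1]+70)<25)
q=np.median(ch[m],0) if m.any() else np.zeros(3);print("pin",m.sum(),q.round(1),"theta",np.arctan2(-69.7-q[1],50.5-q[0]))
hsv=cv2.cvtColor(c["color"],cv2.COLOR_RGB2HSV);g=(hsv[...,1]>100)&(hsv[...,2]>60)&(hsv[...,0]>8)&(hsv[...,0]<35)
X=P[g&(np.hypot(ch[...,0],ch[...,1]+70)<30)];A=np.c_[X[:,:2]-X[:,:2].mean(0),np.ones(len(X))];print("roller",len(X),np.linalg.lstsq(A,X[:,2],rcond=None)[0].round(3),((X-O)@C).min(0).round(1),((X-O)@C).max(0).round(1))
a=np.load("scene0.npz")["color"];b=bot.camera("scene")["color"]
cv2.imwrite("pics/fin.png",np.hstack([c["color"][:,:],b[180:420,200:520].repeat(2,0).repeat(2,1)])[::1,::1][...,::-1]);im=cv2.imread("pics/fin.png");cv2.imwrite("pics/fin.png",cv2.resize(im,(800,300)))
```

```text
shift [157.4 -36.3 -25. ] turn -0.782 | tcp chassis [ 43.5   8.1 257.3] jaw yaw ch -0.782 F [ 0.3 -0.4 -1.2] t 17.0 q6 0.62
pin 150 [-31.9 -70.4  95.9] theta 0.0081721108648884
roller 873 [2.5000e-02 2.2000e-02 6.1726e+01] [-23.3 -93.3  51.6] [ 24.8 -43.6  67.1]
```

View pics/fin.png

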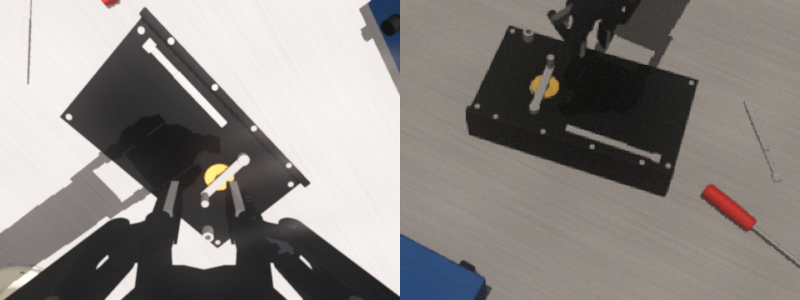

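Both views show the roller seated with the keeper across its middle. The collar and the spudgers are where they were, and the gripper is clear. Handing in.

```bash
python3 -c "
from cell import bot
print(bot.close_job())"
```

```text
the job is handed in; nothing more can be done
None
```

The roller is seated in its recess with the keeper arm over it, and I handed the job in at about 17 s of the 64 s allowed; no verdict was reported.

- **Roller:** I pushed it along the deck with the two fingertips. The first push left it tilted on the recess rim, with a slope of about 0.22. I went back and pushed it about 4 mm further, and it dropped flat: slope 0.005, top at z 62.3 mm against 62 mm expected.
- **Keeper:** I carried the arm round by its pin from about 1.39 rad to about 0.01 rad, with the pin loose between the open fingers.
- **Forces:** Force readings while pushing the roller and the pin stayed under about 2 N. The highest was about 16 N, when I pressed on the deck to find its height.
- **Final view:** The gripper was clear of everything. The collar, the spudgers and the screwdriver looked unmoved; I judged that by eye and did not measure it. I did not check the token box or coin tube at the end, but the arm never went near them.

Two readings did not fully agree:
- **Final slope:** The last roller reading gave a slope of about 0.03, but the keeper partly covered the roller by then. That is still under the 0.08 limit.
- **Roller centre:** After seating, it measured about 3 mm from my seat estimate in chassis y. The recess has only 2 mm of play around a roller lying flat in it, so I put this down to camera calibration.

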